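# Set the load box three clicks up and confirm it

### The arm

A 6-joint arm with a two-finger parallel gripper is mounted at the origin on the work surface; the furniture and walls round the work are solid. World frame = base frame: x ahead of the robot, y to its left, z up, the work surface at z = 0. Lengths are in m, angles in rad, forces in N, time in s.
With the tool pointing down it reaches from about 0.425 to 0.95 m from the base axis. Payload 3.5 kg.
Tool frame: the origin (TCP) lies on the centre line of the jaws, within the pads' length; the fingertips stand 14 mm ahead of it and the grasp point (between the pads) lies 5 mm behind it (ctrl.tip_reach is the distance from the TCP to the fingertips, in m); z points along the fingers, y is the line along which they close (so a half turn about z gives the same grasp; the last joint's range is limited). The gripper opens to 85 mm and grips with 20 to 120 N. Pads are 22 mm wide; open, the fingers measure 114 mm over their backs; the gripper's body (76 mm by 85 mm) begins 54 mm behind the grasp point. The pads swing forward as they close: fully open they stand 13 mm farther back than shut.
Start: joints at [1.043, 0.286, 1.577, -0, 1.279, -0.15], TCP at [0.249, 0.627, 0.245] pointing down, gripper open.
Joint ranges: [-2.77, 2.77], [-0.9, 2.22], [0.21, 2.48], [-1.53, 4.67], [0.24, 2.81], [-2.84, 2.84]. Speed limits (rad/s): [2.79, 2.79, 3.14, 3.14, 3.14, 3.14].

### API

Orientations are given as a unit quaternion [x, y, z, w].
In Python, from plant import get_state, imaging, workorder, ctrl gives the robot as it stands. The module is installed in compiled form; this text tells all that it offers.
- The arm moves only by the shell command python3 -m jog 'ROWS' [FORCE]. ROWS is JSON, a list of rows, each a list of 7 numbers: the closure, from 0 (fully open) to 1 (shut), then the shift along the tool's x, y, z in mm, then the turn, a rotation vector about the tool's x, y, z in rad. In form: [[gripper, tx, ty, tz, ax, ay, az], ...]. A call has 1 to 12 rows; each row is the pose to reach, as a shift and turn from the pose commanded when the call began, along the tool's axes at that moment; what a row does not reach only later rows make up. A row lasts 1/10 s, in which the tool goes at most 50 mm and 8.59 degrees, less where a joint would pass 70% of its speed; a pose out of reach is approached as far as the arm can. A call with a gripper value outside its range is refused whole. The fingers move at their own pace and stop on an object; FORCE is the grip in N (left out, the last holds). Time passes only in rows, so rows that repeat a pose let the fingers close. It gives the time, the measured TCP pose, the force, the opening and the grip force at its end, in the units of the state.
- get_state(): the state, without advancing time (a new reading comes with each control period).
- imaging.read_camera(name): name is "side" or "top"; returns a dict with "image" (384x512x3 uint8, blue, green, red), "fx", "fy", "cx", "cy" (pixels), "k1" (the pictures are not rectified: a ray, as slopes to the right and down, at radius r is drawn at 1 + k1 r^2 times it, then the intrinsics apply), "R" (3x3) and "t" (3): a world point X has camera coordinates R X + t. Camera axes: x right, y down, z forward; pixel columns grow to the right and rows downward; lengths in m; the calibration is good to about 2 mm. A picture is of the moment at which its call begins. There is no depth.
- workorder.sign_off(): hands the job in; it is judged then, once.
The state is a dict: "time": time; "qpos": joint angles; "dq": joint speeds; "joint_efforts": joint torques, N m; "eef_pos": TCP position; "tcp_rot": TCP orientation; "contact_force": force on the tool from outside, world axes, zero at the start; "wrist_torque": the same for the moment, N m; "opening": opening from 0.0 (shut) to 1.0 (fully open); "finger_force": force on a finger pad.
Only numpy, scipy, OpenCV 4.12 (cv2) and the standard library are available. Lean on these libraries where they do the work, as an engineer would, in place of code of your own. Each camera call takes 0.05 s, during which the arm holds its last target. There are 200 camera calls.

### The job

Turn the big selector knob on the sloped load box exactly three clicks clockwise from where it stands now, then press the round push button beside it fully in and let go. Leave the small round trim knob as it is, and do not shift the solder spool, the heat sink or the flux bottle standing round the box.

Things in the scene. Friction and masses are not known exactly. Their poses are not given: they have to be found in the camera images.
- load_box: Load box: fixed grey desk case, 145 mm deep (x), 100 mm wide (y), 30 mm high in front, 102 mm at the back, with a bare-metal control panel on its sloping top. Origin: centre of the underside; x from its low front to its high back, y to its left, z up. The panel rises towards +x at 30 degrees from level; its middle lies at (-10, 0, 66) mm here.
- selector_grip (a point): Selector: the big black knob on the upper half of the panel, a 48 mm round skirt (up to 12 mm above the panel) with a bar 44 mm long, 14 mm thick, 12 to 42 mm above the panel. This point is on its turning axis, 30 mm above the panel. z: turning axis, out of the panel; x: along the bar to its pointer end (white line). Nothing else on the panel stands higher than 12 mm.
- selector_tip (a point): The bar's pointer end, 22 mm from the turning axis, 30 mm above the panel; it moves with the knob.
- range_knob (a joint): Selector angle, rad, grows clockwise as seen facing the panel. Nine sprung click positions 0.419 rad (24 degrees) apart, 0 to 3.351, each with a black dot on the panel; end stops beyond. At 0 the pointer points 96 degrees left of straight up the slope. Starts at one of the first three (rarely caught between two). Let go, it snaps to the nearest; leaving a position takes about 0.11 N m.
- button_top (a point): Middle of the top of the black push button, 22 mm across, near the panel's lower right corner (45 mm down the slope and 23 mm right of the panel's middle). z points straight out of the panel. Released it stands 12 mm above the panel (8 mm above its 30 mm steel bezel).
- set_button (a joint): Travel of the push button into the panel, m: 0 released, 0.005 fully in; a spring returns it; starts to move at 1.5 N, fully in at 5 N.
- solder_spool: Loose pale solder spool, upright, 54 mm across and 42 mm high, in front of the box. Origin: centre of the underside.
- heat_sink: Loose finned aluminium heat sink 30 x 40 x 22 mm on the right of the box. Origin: centre of the underside.
- flux_bottle: Loose plastic bottle with a nozzle, 35 mm across and 105 mm high, standing on the right of the box. Origin: centre of the underside.
- trim_mark (a point): White mark on the rim of the small round trim knob, 8.5 mm from its axis, at its top. The knob is 18 mm across and 8 mm high; its axis stands 45 mm down the slope and 23 mm left of the panel's middle, 46 mm to the left of the push button. It turns at a light touch and is not to be turned.

How it is judged:
On the way, in this order (a step that is already met when the one before it is completed fails the run):
1. the selector stands three clicks clockwise of where it stood (distance of selector_tip from where it was at the start of the episode between 0.0221 and 0.0293 m), for 0.2 s.
2. the push button is fully in (value of joint set_button above 0.004 m), for 0.05 s.
At the end, for the whole second after the job is handed in: The selector rests three clicks (72 degrees, give or take under half a click) clockwise of where it started, and the push button, having been pressed in after that, is out again (all of step 1 and value of joint set_button below 0.001 m); the robot touches nothing.
It fails at once if the trim knob is turned by more than about 25 degrees (distance of trim_mark from where it was at the start of the episode above 0.0037 m).
It fails at once if the solder spool, heat sink or flux bottle is shifted by more than 20 mm (distance of any of solder_spool, heat_sink, flux_bottle from where it was at the start of the episode above 0.02 m).
It also fails if it takes over 43 s, if anything falls off the work surface, if the arm or the gripper's body presses on something with over 40 N, if the wrist force passes 120 N, or if a joint passes its speed limit or range.

## Working session

There is one attempt and no reset: what is moved stays moved. The work goes in short steps, Python scripts to look and compute and a shell command to move; the robot and the scene stay as the last step left them, time stands still between calls to the robot, and variables do not carry over. Pictures are saved under pics/ and viewed, at most 10 in all, crops included, and the job is handed in when it is done.

```bash
mkdir -p pics
python3 - <<'E'
from plant import get_state, imaging
import cv2
s=get_state();print(s)
for n in("side","top"):
    c=imaging.read_camera(n);cv2.imwrite(f"pics/{n}0.png",c["image"])
    print(n,{k:v for k,v in c.items() if k!="image"})
E
```

```text
{'time': 0.0, 'qpos': array([ 1.04298103e+00,  2.87184215e-01,  1.57819026e+00, -1.93557729e-05,
        1.27857045e+00, -1.49986130e-01]), 'dq': array([ 0.00117851,  0.0001544 , -0.00240719,  0.00093333, -0.00054078,
        0.00121641]), 'joint_efforts': array([ 3.35868153e-04, -4.05970037e+01, -2.92630005e+01, -4.68820861e-05,
        5.77999192e-03, -1.24372107e-06]), 'eef_pos': array([0.24866018, 0.62685854, 0.24392758]), 'tcp_rot': array([ 1.87790019e-01,  9.82208494e-01, -1.11231868e-03, -3.82269874e-04]), 'contact_force': array([0.68105423, 0.57010232, 0.03135075]), 'wrist_torque': array([-0.01192016, -0.01632631, -0.00669962]), 'finger_force': 0.0, 'opening': 1.0015741394704736}
side {'fx': 475.81254030916574, 'fy': 475.81254030916574, 'cx': 258.91983774061487, 'cy': 189.63892251687324, 'k1': -0.13224686597579746, 'R': array([[ 0.84135894, -0.54029595,  0.01397914],
       [-0.30195013, -0.49133949, -0.81695264],
       [ 0.44826471,  0.68312941, -0.57653531]]), 't': array([-0.239925  ,  0.42842896,  0.40892177])}
top {'fx': 419.033743300889, 'fy': 419.033743300889, 'cx': 255.04166547789717, 'cy': 200.46821868085758, 'k1': -0.1372068914002911, 'R': array([[ 0.0094445 , -0.99993458, -0.00645229],
       [-0.9699071 , -0.00759057, -0.24335694],
       [ 0.24329205,  0.00855651, -0.96991534]]), 't': array([0.39285345, 0.55466193, 0.79854415])}
```

View pics/top0.png

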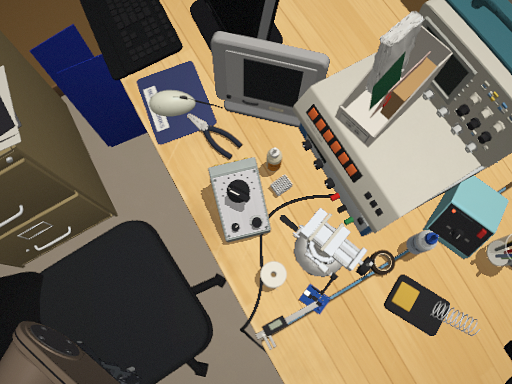

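View pics/side0.png

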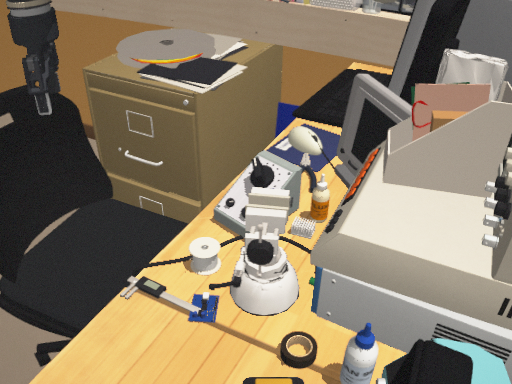

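Run:
```python
import cv2,numpy as np
a=cv2.imread("pics/top0.png")[145:255,195:305];b=cv2.imread("pics/side0.png")[140:250,205:335]
a=cv2.resize(a,None,fx=5,fy=5,interpolation=cv2.INTER_CUBIC);b=cv2.resize(b,None,fx=4.5,fy=4.5,interpolation=cv2.INTER_CUBIC)
cv2.imwrite("pics/ta.png",a);cv2.imwrite("pics/sb.png",b)
```

```text
(no output)
```

View pics/ta.png

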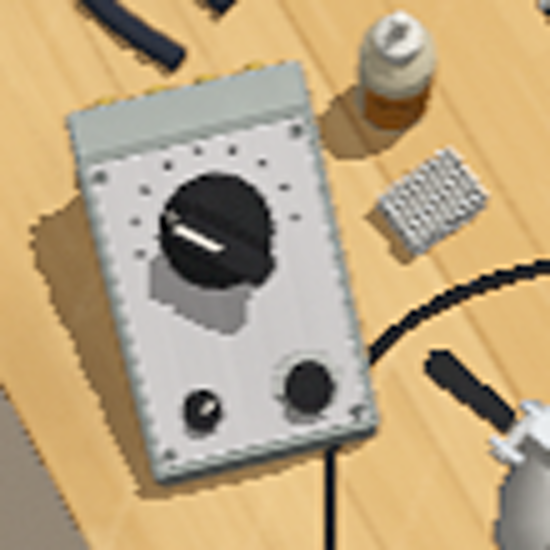

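View pics/sb.png

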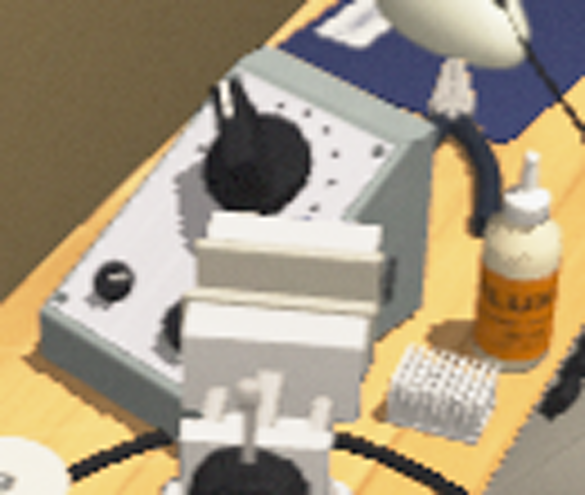

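```bash
cat > h.py <<'E'
import numpy as np,cv2
from scipy.optimize import least_squares
from scipy.spatial.transform import Rotation as R
C30,S30=np.cos(np.pi/6),np.sin(np.pi/6)
P=R.from_euler('y',-30,degrees=True).as_matrix() # panel axes: x up slope,y left,z out
def panel(u,v,w): return np.array([-.010,0,.066])+P@np.array([u,v,w])/1000
def world(p,b): return R.from_euler('z',b[2]).as_matrix()@p+np.array([b[0],b[1],0])
def proj(X,c):
    K=np.array([[c['fx'],0,c['cx']],[0,c['fy'],c['cy']],[0,0,1]])
    return cv2.projectPoints(np.atleast_2d(X).astype(float),cv2.Rodrigues(np.array(c['R']))[0],np.array(c['t']),K,np.array([c['k1'],0,0,0.]))[0][:,0]
E
python3 - <<'E'
from h import *
from plant import imaging,get_state
cs={n:imaging.read_camera(n) for n in('top','side')}
t=lambda x,y:(195+x/5,145+y/5)
s=lambda x,y:(205+x/4.5,140+y/4.5)
obs=[('top',panel(-45,23,8),t(203,407)),('top',panel(-45,-23,12),t(309,386)),('top',np.array([.0725,.05,.102]),t(70,115)),('top',np.array([.0725,-.05,.102]),t(302,62)),
('top',np.array([-.0725,.05,.03]),t(157,477)),('top',np.array([-.0725,-.05,.03]),t(378,423)),
('side',panel(-45,23,8),s(114,280)),('side',np.array([.0725,.05,.102]),s(262,47)),('side',np.array([.0725,-.05,.102]),s(435,128)),('side',np.array([-.0725,.05,.03]),s(42,312))]
f=lambda b:np.concatenate([proj(world(p,b),cs[n])[0]-o for n,p,o in obs])
r=least_squares(f,[.45,.4,.2],loss='soft_l1');b=r.x
print(b,np.degrees(b[2]));print(f(b).reshape(-1,2).round(1))
np.save('b.npy',b)
# selector centre along slope unknown: fit with tip obs
for n,o,of,k in(('top',t(168,217),(195,145),5),('side',s(224,84),(205,140),4.5)):
  for u in (20,25):
   print(n,u,'axis@12',((proj(world(panel(u,0,12),b),cs[n])[0]-of)*k).round())
   for a in(96,72,48,24,0): 
    A=np.radians(a);print(a,((proj(world(panel(u+22*np.cos(A),22*np.sin(A),42),b),cs[n])[0]-of)*k).round())
E
```

```text
[0.5548246  0.42750359 0.25112285] 14.388279207924946
[[ 0.6  1. ]
 [ 1.   0.6]
 [-1.  -0.9]
 [ 0.2 -1.5]
 [ 0.   0.5]
 [ 1.5  0.2]
 [-1.1 -0.8]
 [ 0.7 -1.6]
 [ 0.9 -1.1]
 [-1.9 -0.8]]
top 20 axis@12 [226. 255.]
96 [179. 293.]
72 [176. 271.]
48 [183. 249.]
24 [199. 232.]
0 [220. 222.]
top 25 axis@12 [223. 244.]
96 [176. 281.]
72 [174. 259.]
48 [180. 237.]
24 [196. 219.]
0 [217. 209.]
side 20 axis@12 [238. 175.]
96 [172. 121.]
72 [187. 106.]
48 [206.  95.]
24 [227.  92.]
0 [246.  97.]
side 25 axis@12 [245. 166.]
96 [179. 112.]
72 [194.  97.]
48 [214.  86.]
24 [234.  83.]
0 [253.  88.]
```

```bash
cat > fit.py <<'E'
from h import *
from plant import imaging,get_state
cs={n:imaging.read_camera(n) for n in('top','side')}
t=lambda x,y:(195+x/5,145+y/5)
s=lambda x,y:(205+x/4.5,140+y/4.5)
obs=[('top',panel(-45,23,8),t(203,407)),('top',panel(-45,-23,12),t(309,386)),('top',np.array([.0725,.05,.102]),t(70,115)),('top',np.array([.0725,-.05,.102]),t(302,62)),
('top',np.array([-.0725,.05,.03]),t(157,477)),('top',np.array([-.0725,-.05,.03]),t(378,423)),
('side',panel(-45,23,8),s(114,280)),('side',np.array([.0725,.05,.102]),s(262,47)),('side',np.array([.0725,-.05,.102]),s(435,128)),('side',np.array([-.0725,.05,.03]),s(42,312))]
D=[(138,254),(135,221),(145,190),(167,166),(197,151),(232,150),(262,163),(285,187),(295,217)]
S=[(281,105),(307,113),(327,129),(336,153),(333,181),(315,210)]
pol=lambda u,r,a,w:panel(u+r*np.cos(a),r*np.sin(a),w)
def f(q,i0=3):
  b=q[:3];u,r,a,r1,r2=q[3]*100,q[4]*100,q[5],q[6]*100,q[7]*100
  e=[proj(world(p,b),cs[n])[0]-o for n,p,o in obs]
  for i,d in enumerate(D): e.append(proj(world(pol(u,r,np.radians(96-24*i),0),b),cs['top'])[0]-t(*d))
  for i,d in enumerate(S): e.append(proj(world(pol(u,r,np.radians(96-24*(i+i0)),0),b),cs['side'])[0]-s(*d))
  e.append(proj(world(pol(u,r1,a,42),b),cs['top'])[0]-t(172,220))
  e.append(proj(world(pol(u,r2,a,42),b),cs['top'])[0]-t(220,247))
  return np.concatenate(e)
for i0 in(2,3):
  r=least_squares(f,[.55,.43,.25,.22,.32,1,.2,.05],loss='soft_l1',args=(i0,));q=r.x
  print(i0,r.cost,q.round(4),np.degrees(q[[2,5]]));
  if i0==3: print(f(q,3).reshape(-1,2).round(1).tolist());np.save('q.npy',q)
E
python3 fit.py
```

```text
2 45.73021750545992 [0.5556 0.428  0.2451 0.2812 0.3309 0.774  0.2525 0.0335] [14.04243464 44.34925158]
3 9.692175298575403 [0.5548 0.4281 0.2541 0.2957 0.3349 0.7794 0.2465 0.0276] [14.56065455 44.65605393]
[[0.4, 1.0], [0.8, 0.6], [-1.3, -0.8], [-0.2, -1.5], [-0.1, 0.6], [1.3, 0.1], [-1.3, -0.9], [0.4, -1.7], [0.6, -1.3], [-2.1, -0.9], [0.5, -0.1], [0.2, -0.0], [0.1, -0.2], [0.1, -0.5], [0.3, -0.4], [0.1, -0.4], [0.4, -0.5], [0.3, -0.5], [0.5, -0.3], [-0.6, 0.2], [-0.3, -0.1], [-0.3, 0.1], [-0.3, 0.3], [-0.6, 0.3], [-0.3, -0.2], [0.0, -0.0], [-0.1, 0.2]]
```

```bash
cat >> h.py <<'E'
q=np.load('q.npy') if __import__('os').path.exists('q.npy') else None
def target(u,v,w,a):
    """TCP pose over panel point; tool z into panel, tool x = minus bar direction at a deg left of up"""
    b=q[:3];A=np.radians(a);B=R.from_euler('z',b[2]).as_matrix()@P
    d=B@[np.cos(A),np.sin(A),0];n=B[:,2];x=-d;z=-n
    return world(panel(u,v,w),b),np.column_stack([x,np.cross(z,x),z])
def rel(u,v,w,a):
    from plant import get_state
    s=get_state();T=R.from_quat(s['tcp_rot']).as_matrix();p,M=target(u,v,w,a)
    print('to',p.round(4),'shift mm',(T.T@(p-s['eef_pos'])*1000).round(1),'rotvec',R.from_matrix(T.T@M).as_rotvec().round(4))
E
python3 - <<'E'
from h import *
rel(29.6,0,110,47)
c=__import__('plant').imaging.read_camera('top')
# bottle/heatsink/vice rough on ground
for nm,px,z in(('bottle top',(275,152),.105),('sink',(281,185),.022),('vice',(330,240),.1),('spool',(272,275),.042)):
    K=np.array([[c['fx'],0,c['cx']],[0,c['fy'],c['cy']],[0,0,1]]);r=np.append(cv2.undistortPoints(np.array([[px]],float),K,np.array([c['k1'],0,0,0.]))[0,0],1)
    Rm=np.array(c['R']);o=-Rm.T@c['t'];d=Rm.T@r;X=o+d*(z-o[2])/d[2]
    print(nm,X.round(3),'box frame',(R.from_euler('z',-q[2]).as_matrix()@(X-[q[0],q[1],0])).round(3))
E
```

```text
to [0.5167 0.4182 0.1761] shift mm [-326.   -95.4   68.8] rotvec [ 0.0531 -0.5698 -1.4161]
bottle top [0.645 0.357 0.105] box frame [ 0.07  -0.091  0.105]
sink [0.599 0.341 0.022] box frame [ 0.021 -0.095  0.022]
vice [0.465 0.25  0.1  ] box frame [-0.132 -0.15   0.1  ]
spool [0.4   0.361 0.042] box frame [-0.166 -0.026  0.042]
```

```bash
python3 -m jog '[[0,-326,-95,0,0.053,-0.570,-1.416],[0,-326,-95,0,0.053,-0.570,-1.416],[0,-326,-95,0,0.053,-0.570,-1.416],[0,-326,-95,0,0.053,-0.570,-1.416],[0,-326,-95,0,0.053,-0.570,-1.416],[0,-326,-95,0,0.053,-0.570,-1.416],[0,-326,-95,0,0.053,-0.570,-1.416],[0,-326,-95,69,0.053,-0.570,-1.416],[0,-326,-95,69,0.053,-0.570,-1.416],[0,-326,-95,69,0.053,-0.570,-1.416],[0,-326,-95,69,0.053,-0.570,-1.416],[0,-326,-95,69,0.053,-0.570,-1.416]]' 20
python3 - <<'E'
from h import *
from plant import imaging,get_state
print(get_state()['qpos'].round(2));rel(29.6,0,110,47)
c=imaging.read_camera('top');d=imaging.read_camera('side')
a=cv2.resize(c['image'][130:260,180:310],None,fx=3,fy=3,interpolation=2);b=cv2.resize(d['image'][60:255,190:325],None,fx=2,fy=2,interpolation=2)
b=b[:390];cv2.imwrite('pics/p1.png',np.hstack([a[:390],np.pad(b,((0,390-b.shape[0]),(0,0),(0,0)))]))
E
```

```text
time: 1.55
eef_pos: [0.5171, 0.4189, 0.177]
tcp_rot: [-0.493, 0.83, -0.072, 0.249]
contact_force: [0.8, 0.5, -0.2]
opening: 0.998
finger_force: 0.0
[ 0.59  0.14  1.94 -0.3   0.58 -1.84]
to [0.5167 0.4182 0.1761] shift mm [1.1 0.4 0.5] rotvec [-0.0005  0.0012 -0.003 ]
```

View pics/p1.png

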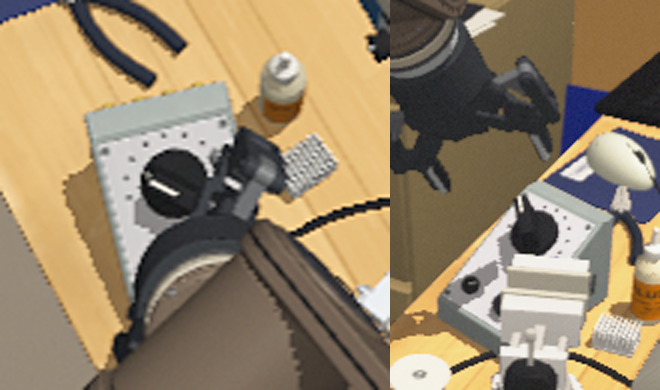

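```bash
python3 -m jog '[[0,1,0,40,0,0,0],[0,1,0,60,0,0,0],[0,1,0,77,0,0,0],[0.5,1,0,77,0,0,0],[0.5,1,0,77,0,0,0],[0.5,1,0,77,0,0,0],[0.5,1,0,77,0,0,0],[0.65,1,0,77,0,0,0],[0.65,1,0,77,0,0,0],[0.65,1,0,77,0,0,0]]' 20
python3 - <<'E'
from h import *
from plant import imaging,get_state
rel(29.6,0,33,47)
c=imaging.read_camera('top');d=imaging.read_camera('side')
a=cv2.resize(c['image'][140:240,190:290],None,fx=4,fy=4,interpolation=2);b=cv2.resize(d['image'][110:210,200:300],None,fx=4,fy=4,interpolation=2)
cv2.imwrite('pics/p2.png',np.hstack([a,b]))
E
```

```text
time: 2.65
eef_pos: [0.5538, 0.4278, 0.1097]
tcp_rot: [-0.494, 0.83, -0.072, 0.249]
contact_force: [-0.1, 0.4, -0.2]
opening: 0.353
finger_force: 0.0
to [0.5539 0.4279 0.1094] shift mm [-0.   0.1  0.3] rotvec [-0.0003  0.0014 -0.0005]
```

View pics/p2.png

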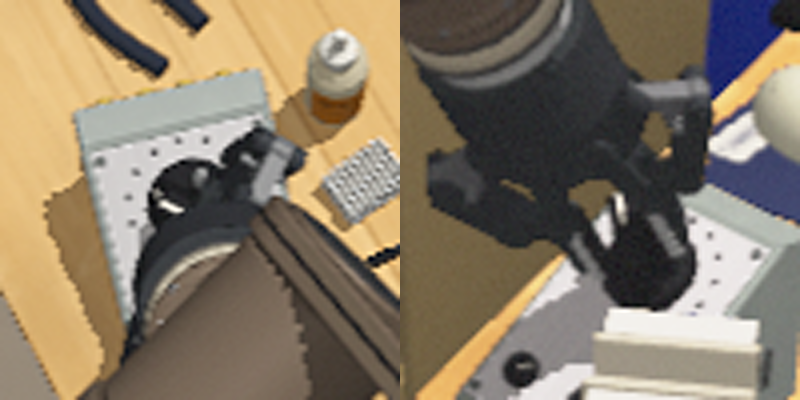

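The side view shows the fingers straddling the bar (pointer line near (620,205) between them). Next I close gently.

```bash
python3 -m jog '[[0.75,0,0,0,0,0,0],[0.75,0,0,0,0,0,0],[0.8,0,0,0,0,0,0],[0.8,0,0,0,0,0,0],[0.9,0,0,0,0,0,0],[0.9,0,0,0,0,0,0],[0.9,0,0,0,0,0,0]]' 25
python3 - <<'E'
from h import *
from plant import get_state
s=get_state();T=R.from_quat(s['tcp_rot']).as_matrix();print('tool force',T.T@s['contact_force'],T.T@s['wrist_torque']);rel(29.6,0,33,47)
E
```

```text
time: 3.45
eef_pos: [0.5544, 0.4273, 0.1098]
tcp_rot: [-0.494, 0.83, -0.073, 0.249]
contact_force: [2.9, -3.9, 1.8]
opening: 0.157
finger_force: 28.5
tool force [ 1.62088873 -4.91399506 -0.60041769] [ 0.45648704  0.50305334 -0.16563509]
to [0.5539 0.4279 0.1094] shift mm [-0.2  0.8  0.2] rotvec [-0.0011  0.0009 -0.0002]
```

```bash
python3 -m jog '[[0.9,0,-1,0,0,0,0.12],[0.9,0,-1,0,0,0,0.24],[0.9,0,-1,0,0,0,0.36],[0.9,0,-1,0,0,0,0.48],[0.9,0,-1,0,0,0,0.6]]' 25
python3 - <<'E'
from h import *
from plant import get_state
s=get_state();T=R.from_quat(s['tcp_rot']).as_matrix();print('tool force',T.T@s['contact_force'],T.T@s['wrist_torque']);rel(29.6,0,33,47-72)
E
```

```text
time: 3.95
eef_pos: [0.5543, 0.4275, 0.1097]
tcp_rot: [-0.224, 0.939, 0.006, 0.259]
contact_force: [-0.9, -0.6, 1.6]
opening: 0.155
finger_force: 28.6
tool force [ 0.14239123 -0.27418026 -1.93861993] [ 0.13718444  0.2476307  -0.04708047]
to [0.5539 0.4279 0.1094] shift mm [0.3 0.6 0.2] rotvec [1.20e-03 6.00e-04 6.51e-01]
```

```bash
python3 -m jog '[[0.9,0,0,0,0,0,0.12],[0.9,0,0,0,0,0,0.24],[0.9,0,0,0,0,0,0.36],[0.9,0,0,0,0,0,0.48],[0.9,0,0,0,0,0,0.6],[0.9,0,0,0,0,0,0.655],[0.9,0,0,0,0,0,0.655],[0.9,0,0,0,0,0,0.655],[0.9,0,0,0,0,0,0.655]]'
python3 - <<'E'
from h import *
from plant import get_state
s=get_state();T=R.from_quat(s['tcp_rot']).as_matrix();print('tool force',T.T@s['contact_force'],T.T@s['wrist_torque']);rel(29.6,0,33,47-72)
E
python3 -m jog '[[0.6,0,0,0,0,0,0],[0.4,0,0,0,0,0,0],[0.3,0,0,0,0,0,0],[0.3,0,0,0,0,0,0],[0.3,0,0,-30,0,0,0],[0.3,0,0,-60,0,0,0],[0.3,0,0,-100,0,0,0],[0.3,0,0,-100,0,0,0]]'
python3 - <<'E'
from h import *
from plant import imaging
# next: shut fingertips above the button
rel(-45,-23,14+60,-43);rel(-45,-23,14+60,-25)
c=imaging.read_camera('top');d=imaging.read_camera('side')
a=cv2.resize(c['image'][140:240,190:290],None,fx=4,fy=4,interpolation=2);b=cv2.resize(d['image'][140:240,200:300],None,fx=4,fy=4,interpolation=2)
cv2.imwrite('pics/p3.png',np.hstack([a,b]))
E
```

```text
time: 4.85
eef_pos: [0.5544, 0.4277, 0.1098]
tcp_rot: [0.087, 0.962, 0.088, 0.244]
contact_force: [-2.2, 0.5, 2.4]
opening: 0.157
finger_force: 28.6
tool force [ 0.91520734  0.6865809  -3.0927953 ] [-0.07449063  0.29747448 -0.19486818]
to [0.5539 0.4279 0.1094] shift mm [ 0.6 -0.   0.2] rotvec [0.0019 0.0004 0.002 ]
time: 5.65
eef_pos: [0.5071, 0.4162, 0.2029]
tcp_rot: [0.087, 0.961, 0.091, 0.248]
contact_force: [0.8, 0.7, 1.5]
opening: 0.703
finger_force: 0.0
to [0.4773 0.3842 0.1076] shift mm [ 62.7 -55.4  63.2] rotvec [0.0094 0.0063 0.3146]
to [0.4773 0.3842 0.1076] shift mm [ 62.7 -55.4  63.2] rotvec [0.0083 0.0076 0.0005]
```

View pics/p3.png

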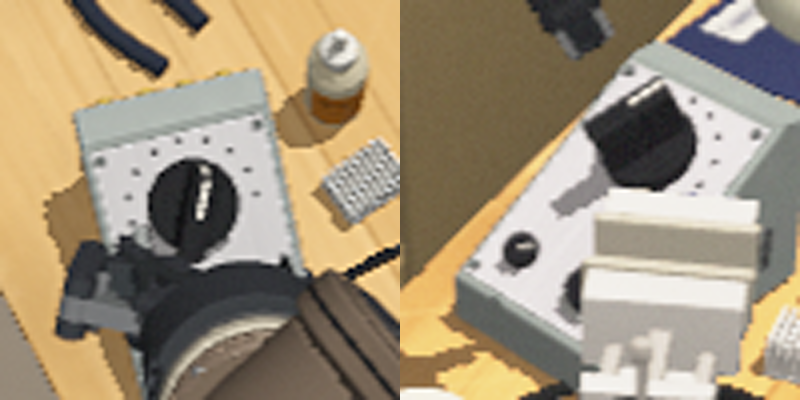

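Run:
```python
from h import *
from plant import imaging,get_state
c=imaging.read_camera('top')
for a in(0,-24,-48):
  A=np.radians(a);print(a,[((proj(world(panel(29.6+r*np.cos(A),r*np.sin(A),42),q[:3]),c)[0]-(190,140))*4).round() for r in(24.6,2.8)])
print(get_state()['qpos'].round(2));rel(-45,-23,50,-90)
```

```text
0 [array([189., 174.]), array([199., 216.])]
-24 [array([210., 173.]), array([201., 216.])]
-48 [array([229., 181.]), array([203., 217.])]
[ 0.59  0.09  1.96 -0.29  0.61 -0.6 ]
to [0.4889 0.3872 0.0868] shift mm [ 58.6 -51.5  82.7] rotvec [ 6.0000e-04 -2.0000e-04  1.1355e+00]
```

Run:
```python
from h import *
from plant import imaging
cs={n:imaging.read_camera(n) for n in('top','side')}
for n,(x0,y0,x1,y1),z in(('top',(227,180,252,203),0),('side',(245,155,275,180),0),('side',(250,158,275,180),1),('top',(228,178,252,203),1)):
  im=cs[n]['image'] if z else cv2.imread(f'pics/{n}0.png')
  print(n,z);g=cv2.cvtColor(im,6)[y0:y1,x0:x1]
  m=cv2.connectedComponentsWithStats((g>110).astype(np.uint8))
  for i in range(1,m[0]):
    ys,xs=np.nonzero(m[1]==i)
    if 4<len(xs)<60:
      w=g[ys,xs].astype(float);cx,cy=np.average(xs,weights=w)+x0,np.average(ys,weights=w)+y0
      M=np.cov(xs,ys);e=np.linalg.eigh(M);print((cx,cy),len(xs),e[0],'dir',np.degrees(np.arctan2(e[1][1,1],e[1][0,1]))%180)
  for a in(96,72,48,0,-24,-48):
    A=np.radians(a);p=proj(np.array([world(panel(29.6+r*np.cos(A),r*np.sin(A),42),q[:3]) for r in(22,13.7,3)]),cs[n]);d=p[0]-p[2];print(a,p[1].round(1),round(np.degrees(np.arctan2(d[1],d[0]))%180,1))
```

```text
top 0
(np.float64(228.73189326556545), np.float64(181.87865311308767)) 24 [1.48207591 5.69002554] dir 128.11349550321816
(np.float64(234.04056629458208), np.float64(192.2221617206643)) 18 [0.25433355 9.16069913] dir 24.87379639949691
(np.float64(228.99935835739493), np.float64(200.32082130253448)) 24 [1.48207591 5.69002554] dir 38.11349550321816
96 [233.5 197.6] 160.6
72 [233.1 194.9] 3.8
48 [233.9 192.1] 27.5
0 [238.5 188.7] 76.7
-24 [241.4 188.6] 101.4
-48 [244.1 189.7] 125.5
side 0
96 [249.6 164.3] 20.3
72 [251.7 162.1] 49.0
48 [254.4 160.7] 79.6
0 [259.8 160.8] 128.3
-24 [261.7 162.4] 147.4
-48 [262.4 164.7] 166.3
side 1
96 [249.6 164.3] 20.3
72 [251.7 162.1] 49.0
48 [254.4 160.7] 79.6
0 [259.8 160.8] 128.3
-24 [261.7 162.4] 147.4
-48 [262.4 164.7] 166.3
top 1
(np.float64(240.30926365795725), np.float64(189.49833729216152)) 22 [0.39930854 8.9383538 ] dir 102.49002140439154
(np.float64(230.231884057971), np.float64(201.33867276887872)) 10 [0.56177741 2.73822259] dir 13.347931615891355
96 [233.5 197.6] 160.6
72 [233.1 194.9] 3.8
48 [233.9 192.1] 27.5
0 [238.5 188.7] 76.7
-24 [241.4 188.6] 101.4
-48 [244.1 189.7] 125.5
```

The selector is confirmed at −24° (line direction measured 102.5°, expected 101.4°), so it has moved three clicks from 48°. Next is the button.

```bash
python3 -m jog '[[1,20,-18,0,0,0,0.15],[1,59,-51,0,0,0,0.3],[1,59,-51,0,0,0,0.45],[1,59,-51,0,0,0,0.6],[1,59,-51,0,0,0,0.75],[1,59,-51,0,0,0,0.9],[1,59,-51,0,0,0,1.05],[1,59,-51,40,0,0,1.135],[1,59,-51,83,0,0,1.135],[1,59,-51,83,0,0,1.135]]' 20
python3 - <<'E'
from h import *
from plant import imaging,get_state
rel(-45,-23,28,-90);print(get_state()['opening'])
c=imaging.read_camera('top');d=imaging.read_camera('side')
a=cv2.resize(c['image'][160:260,200:300],None,fx=4,fy=4,interpolation=2);b=cv2.resize(d['image'][130:230,190:290],None,fx=4,fy=4,interpolation=2)
cv2.imwrite('pics/p4.png',np.hstack([a,b]))
E
```

```text
time: 6.9
eef_pos: [0.4864, 0.385, 0.0766]
tcp_rot: [0.592, 0.766, 0.197, 0.156]
contact_force: [-1.6, -0.8, -1.1]
opening: -0.004
finger_force: 0.0
to [0.4996 0.39   0.0677] shift mm [ 1.6  8.  14.6] rotvec [-0.0154  0.0051  0.0016]
-0.004003295718493562
```

View pics/p4.png

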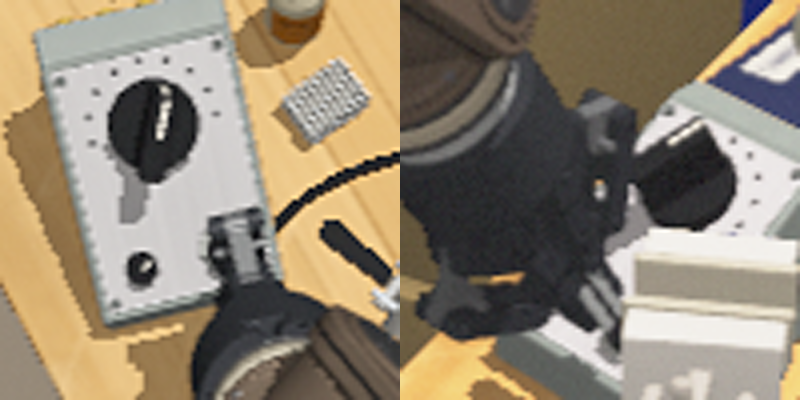

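The fingers are shut above the button and well clear of the trim knob. The pose is still 8 mm short, so I'll let it settle.

```bash
python3 -m jog '[[1,0,0,0,0,0,0],[1,0,0,0,0,0,0]]'
python3 - <<'E'
from h import *
from plant import get_state
rel(-45,-23,28,-90);print(get_state()['qpos'])
E
```

```text
time: 7.2
eef_pos: [0.4896, 0.3888, 0.0896]
tcp_rot: [0.59, 0.764, 0.207, 0.159]
contact_force: [-0.0, -0.7, 0.3]
opening: -0.0
finger_force: 0.0
to [0.4996 0.39   0.0677] shift mm [-1.4 -2.4 23.9] rotvec [ 0.0049 -0.002   0.0003]
[ 0.56733659  0.18745291  2.07909312 -0.40799251  0.39705786  0.6516385 ]
```

```bash
python3 -m jog '[[1,-1,-2,10,0,0,0],[1,-1,-2,18,0,0,0],[1,-1,-2,22,0,0,0],[1,-1,-2,22,0,0,0],[1,-1,-2,22,0,0,0]]'
python3 - <<'E'
from h import *
from plant import get_state
s=get_state();T=R.from_quat(s['tcp_rot']).as_matrix();print('tool force',T.T@s['contact_force']);rel(-45,-23,21,-90)
E
```

```text
time: 7.7
eef_pos: [0.4982, 0.3894, 0.0666]
tcp_rot: [0.591, 0.764, 0.205, 0.158]
contact_force: [-0.2, 1.0, -1.2]
opening: -0.0
finger_force: 0.0
tool force [ 0.99432255 -0.50757569  1.04683306]
to [0.503  0.3909 0.0617] shift mm [0.2 1.9 6.7] rotvec [ 0.0005 -0.0005  0.0006]
```

```bash
cat > f.py <<'E'
from h import *
from plant import get_state
s=get_state();T=R.from_quat(s['tcp_rot']).as_matrix();print('tool force',T.T@s['contact_force']);rel(-45,-23,21,-90)
E
python3 -m jog '[[1,0,1.5,2,0,0,0],[1,0,1.5,4,0,0,0],[1,0,1.5,5,0,0,0],[1,0,1.5,5,0,0,0],[1,0,1.5,5,0,0,0]]'; python3 f.py
python3 -m jog '[[1,0,0,1,0,0,0],[1,0,0,2,0,0,0],[1,0,0,2,0,0,0],[1,0,0,2,0,0,0]]'; python3 f.py
```

```text
time: 8.2
eef_pos: [0.502, 0.3906, 0.0637]
tcp_rot: [0.591, 0.764, 0.206, 0.159]
contact_force: [-1.6, -0.9, 2.4]
opening: -0.004
finger_force: 1.6
tool force [-0.42029453 -0.3650067  -2.96591243]
to [0.503  0.3909 0.0617] shift mm [ 0.  -0.2  2.2] rotvec [ 0.0015 -0.0009  0.0006]
time: 8.6
eef_pos: [0.5031, 0.3908, 0.0618]
tcp_rot: [0.591, 0.764, 0.206, 0.159]
contact_force: [-1.1, -0.5, 4.2]
opening: -0.001
finger_force: 2.3
tool force [-0.16346583  1.07968015 -4.17729215]
to [0.503  0.3909 0.0617] shift mm [ 0.1 -0.1  0.1] rotvec [ 0.0015 -0.0009  0.0006]
```

```bash
python3 -m jog '[[1,0,0,1,0,0,0],[1,0,0,2,0,0,0],[1,0,0,2.5,0,0,0],[1,0,0,2.5,0,0,0],[1,0,0,2.5,0,0,0]]'; python3 f.py
```

```text
time: 9.1
eef_pos: [0.5034, 0.3909, 0.0613]
tcp_rot: [0.591, 0.764, 0.205, 0.159]
contact_force: [-15.8, -7.6, 20.4]
opening: 0.002
finger_force: 13.4
tool force [ -3.39316622  -4.70810622 -26.31739127]
to [0.503  0.3909 0.0617] shift mm [ 0.  -0.2 -0.5] rotvec [0.0004 0.001  0.0008]
```

The force jumped to 26 N at the stop, so the button is fully in. Now I retreat along the tool axis.

```bash
python3 -m jog '[[1,0,0,-3,0,0,0],[1,0,0,-8,0,0,0],[1,0,0,-20,0,0,0],[1,0,0,-50,0,0,0],[1,0,0,-90,0,0,0],[1,0,0,-120,0,0,0],[1,0,0,-120,0,0,0],[1,0,0,-120,0,0,0],[1,0,0,-120,0,0,0],[1,0,0,-120,0,0,0]]'
python3 - <<'E'
from plant import imaging
import cv2,numpy as np
c=imaging.read_camera('top');d=imaging.read_camera('side')
a=cv2.resize(c['image'][160:290,190:320],None,fx=3,fy=3,interpolation=2);b=cv2.resize(d['image'][130:260,190:320],None,fx=3,fy=3,interpolation=2)
cv2.imwrite('pics/p5.png',np.hstack([a,b]))
E
```

```text
time: 10.1
eef_pos: [0.4455, 0.3752, 0.1612]
tcp_rot: [0.591, 0.764, 0.204, 0.158]
contact_force: [-0.2, 0.4, -1.2]
opening: 0.0
finger_force: 0.0
```

View pics/p5.png

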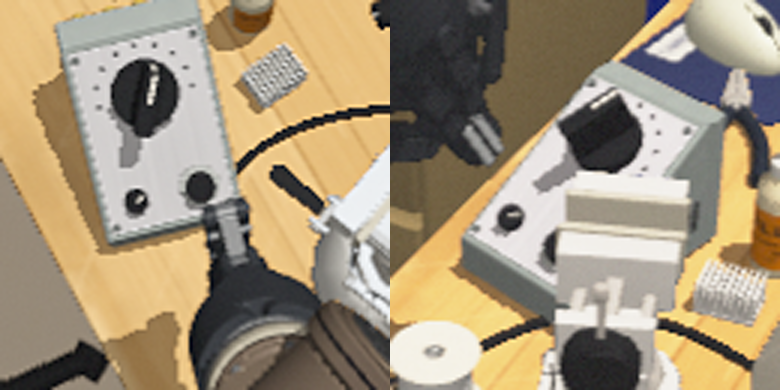

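The arm is clear, the selector (150,90) is still at its new position, the button (200,187) is out, and the trim knob and loose items haven't moved.

```bash
python3 -c "
from plant import workorder
print(workorder.sign_off())"
```

```text
the job is handed in; nothing more can be done
None
```

I turned the selector three clicks clockwise, then pressed the button fully in and released it; nothing else was disturbed in the last pictures, and I handed the job in at about 10 s without being shown a verdict.

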